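# Vent the tank, release the catch and hold the valve lever

## Task

Bleed down the hydraulic test rig: first turn the winged breather cap on the grey oil tank anticlockwise to its stop, then press the thumb tab of the safety catch on the valve block down to flip the catch fully out of the lever's way, and then pull the sprung lever by its ball knob toward the robot side to its stop. Finish while holding the lever there with the gripper (do not let go, it springs back), and leave the loose fittings and the wrench where they lie.

Things in the scene. Friction and masses are not known exactly. Their poses are not given: they have to be found in the camera images.
- cap (a joint): turn of the breather cap, rad: 0 screwed down, grows anticlockwise seen from above, stop at 1.4. Stays where it is left; turning it takes about 0.06 N m. It starts near 0.
- cap_grip (a point): centre of the upright wing of the black breather cap (wing 44 mm long along its x, 12 mm thick along its y, 22 mm tall, its top 11 mm above this point and its foot, a disc of 52 mm diameter, 10 mm below it) on the cap's upright turning axis z. Turns with the cap. It sits on a grey steel oil tank 160 x 120 mm whose top is 94 mm above the work surface; the point is 126 mm above the surface.
- catch (a joint): flip of the safety catch, rad: 0 its blade lies level in front of the lever and blocks it, grows as the thumb tab is pressed down and the blade lifts, stop at 1.05. The blade clears the lever's path from about 0.8. Stays where it is left; about 2 N on the tab moves it. It starts near 0.
- catch_pivot (a point): pivot of the rocking steel catch, fixed on the valve block 170 mm above the work surface. Its axes are those of the valve block: x is the pivot axis and points away from the pull side, y points from the lever to the thumb tab, z up. The blade (10 mm square, 63 mm long) runs from it along -y across the front of the lever; the thumb arm runs along +y, rising.
- catch_tab (a point): centre of the upper face of the catch's thumb tab (plate 34 mm along its x, 26 mm along the arm, 6 mm thick). It moves with the catch on a circle of about 53 mm about catch_pivot, in the valve block's y-z plane: at joint value q it lies 53 mm from the pivot at 0.61 - q rad above the y direction, so pressing straight down moves it from 31 mm above to about 23 mm below the pivot, and it stays 41 to 53 mm out.
- lever (a joint): pull of the hand lever, rad: 0 at rest leaning 0.25 rad from upright away from the pull side, grows as its knob is pulled along the valve block's -x (toward the robot side), stop at 0.55. A spring returns it: about 3 N at the knob at rest, 8 N at the stop. With the catch closed it is blocked after about 0.03 to 0.06. The tip of the ball stands about 295 mm above the work surface, so travel above it.
- lever_pivot (a point): pivot of the lever, on the valve block (an aluminium block 120 mm along x, 150 mm along y, 50 mm tall), 70 mm above the work surface. Axes of the valve block: x away from the pull side, y the pivot axis (toward the catch's thumb tab), z up.
- lever_knob (a point): centre of the black ball knob, 30 mm in diameter, on the end of the 12 mm steel lever rod, 215 mm from lever_pivot. It moves with the lever in the valve block's x-z plane: at joint value q it lies at x = 215 sin(0.25 - q), z = 215 cos(0.25 - q) mm from lever_pivot. The lever can be held by pinching the ball along the block's x or y.
- wrench: open-ended wrench, 170 mm long, lying loose on the bench; leave it alone. Origin under its middle.
- cartridge: loose steel valve cartridge, 32 mm diameter, 52 mm tall, standing; leave it alone. Origin at the centre of its underside.
- union: loose steel pipe union, 40 mm diameter, 34 mm tall, standing; leave it alone. Origin at the centre of its underside.
Not all that is in view belongs to the job. What is shaped like the part that bears cap but red is not meant.

How it is judged:
On the way, in this order (a step that is already met when the one before it is completed fails the run):
1. the breather cap is turned open to its stop (value of joint cap above 1.2 rad), for 0.2 s.
2. the safety catch is flipped out of the lever's way (value of joint catch above 0.82 rad and value of joint lever below 0.15 rad), for 0.2 s.
3. the lever is pulled to its stop by the gripper (value of joint lever above 0.47 rad and contact force between the fingers and lever above 2 N), for 0.3 s.
At the end, for the whole second after the job is handed in: The gripper still holds the lever (finger force on it above 2 N) at its stop (joint above 0.47 of 0.55 rad), with the cap open (above 1.2 of 1.4 rad) and the catch flipped (above 0.82 of 1.05 rad) (all of step 3 and value of joint cap above 1.2 rad and value of joint catch above 0.82 rad); the arm keeps its last pose, push and grip.
It fails at once if a loose fitting or the wrench was moved by more than 30 mm (distance of any of wrench, cartridge, union from where it was at the start of the episode above 0.03 m).
It also fails if it takes over 64 s, if anything falls off the work surface, if the arm or the gripper's body presses on something with over 40 N, if the wrist force passes 120 N, or if a joint passes its speed limit or range.

## Robot

A 7-joint arm with a two-finger parallel gripper is mounted at the origin on the work surface. World frame = base frame: x ahead of the robot, y to its left, z up, the work surface at z = 0. Lengths are in m, angles in rad, forces in N, time in s.
With the tool pointing down it reaches from about 0.4 to 0.9 m from the base axis. Payload 5.5 kg.
Tool frame: the origin (TCP) lies on the centre line of the jaws, within the pads' length; the fingertips stand 14 mm ahead of it and the grasp point (between the pads) lies 5 mm behind it; z points along the fingers, y is the direction in which the jaws open and shut (so a half turn about z gives the same grasp; the last joint's range is limited). The gripper opens to 92 mm and grips with 3 to 60 N. Pads are 19 mm wide; open, the fingers measure 130 mm over their backs; the gripper's body (75 mm by 190 mm) begins 47 mm behind the grasp point.
Start: joints at [1.389, 0.501, -0.427, 1.55, 0.221, 1.138, -0.21], TCP at [0.28, -0.587, 0.241] pointing down, gripper open.
Joint ranges: [-2.88, 2.88], [-0.31, 2.03], [-1.54, 1.56], [0.2, 2.42], [-1.41, 4.55], [0.19, 2.02], [-2.57, 2.57]. Speed limits (rad/s): [2.57, 2.57, 3.14, 3.14, 3.14, 3.14, 3.14].

## Interface

Orientations are given as a rotation vector (axis times angle).
In Python, from cell import bot gives the robot as it stands. The module is installed in compiled form; this text tells all that it offers.
- The arm moves only by the tool play_rows, never from a script. Its argument "moves" is a list that holds one entry, the list of rows, each a list of 7 numbers: the turn, a rotation vector about the tool's x, y, z in degrees, then the shift along the tool's x, y, z in cm, then the opening, from 0 (shut) to 1 (fully open). In form: [[[wx, wy, wz, x, y, z, gripper], ...]]. A call has 1 to 20 rows; each row shifts and turns the pose as measured when the row begins, along the tool's axes as they then stand; what a row does not reach is not made up. A row lasts 1/8 s, in which the tool goes at most 62.5 mm and 10.7 degrees, less where a joint would pass 70% of its speed; a pose out of reach is approached as far as the arm can. A call with a gripper value outside its range is refused whole. The fingers move at their own pace and stop on an object; "force" is the grip in N (left out, the last holds). Time passes only in rows, so rows that do not move let the fingers close. It gives the time, the measured TCP pose, the force and the opening at its end, in the units of the state.
- bot.sense(): the state, without advancing time (a new reading comes with each control period).
- bot.read_camera(name): name is "scene" or "top" or "wrist"; returns a dict with "img" (384x512x3 uint8, red, green, blue), "camera_matrix" (3x3 intrinsics, pixels), "extrinsics" (4x4, takes a point from camera to world coordinates). Camera axes: x right, y down, z forward; pixel columns grow to the right and rows downward; lengths in m; the calibration is good to about 2 mm. The wrist camera is an equidistant fisheye: a pixel r from the principal point sees the ray r / f radians off the axis. A picture is of the moment at which its call begins. There is no depth.
- bot.sign_off(): hands the job in, once; it reports no verdict.
The state is a dict: "time": time; "joint_positions": joint angles; "joint_vel": joint speeds; "joint_efforts": joint torques, N m; "tcp_pos": TCP position; "orientation": TCP orientation; "contact_force": force on the tool from outside, world axes, zero at the start; "ft_torque": the same for the moment, N m; "opening": finger opening in m.
Only numpy, scipy, OpenCV 4.12 (cv2) and the standard library are available. Lean on these libraries where they do the work, as an engineer would, in place of code of your own. Each camera call takes 0.05 s, during which the arm holds its last target. There are 200 camera calls.

## Working session

There is one attempt and no reset: what is moved stays moved. The work goes in short steps, Python scripts to look and compute and a tool call to move; the robot and the scene stay as the last step left them, time stands still between calls to the robot, and variables do not carry over. Pictures are saved under pics/ and viewed, about 8 in all and at most 12, crops included, and the job is handed in when it is done.

Besides the shell and the picture viewer there is one more tool, called as name(argument=value, ...) on one line, values as JSON. play_rows: Moves the arm, as the interface text tells. Its arguments: {"type":"object","properties":{"moves":{"type":"array","items":{"type":"array","items":{"type":"array","items":{"type":"number"}}}},"force":{"type":"number"}},"required":["moves"]}

```bash
mkdir -p pics
cat > h.py <<'E'
import numpy as np, cv2
from cell import bot
from scipy.spatial.transform import Rotation as R
def snap(n,f):
    c=bot.read_camera(n); cv2.imwrite('pics/'+f,c['img'][:,:,::-1]); np.savez('pics/'+f[:-4]+'.npz',**c); return c
def ray(c,u,v):
    K=c['camera_matrix'];E=c['extrinsics']
    d=np.array([(u-K[0,2])/K[0,0],(v-K[1,2])/K[1,1],1.])
    return E[:3,3],E[:3,:3]@d
def onz(c,u,v,z):
    o,d=ray(c,u,v); return o+d*(z-o[2])/d[2]
def tri(rs):
    A=0;b=0
    for o,d in rs:
        d=d/np.linalg.norm(d);P=np.eye(3)-np.outer(d,d);A=A+P;b=b+P@o
    x=np.linalg.solve(A,b); return x,[np.linalg.norm((np.eye(3)-np.outer(d,d)/(d@d))@(x-o)) for o,d in rs]
def proj(c,p):
    E=c['extrinsics'];q=E[:3,:3].T@(np.asarray(p)-E[:3,3]);q=c['camera_matrix']@q;return q[:2]/q[2]
def ld(f): return dict(np.load('pics/'+f+'.npz'))
E
python3 - <<'E'
from h import *
for n in ('scene','top'):
    c=snap(n,n+'0.png'); print(c['camera_matrix'],c['extrinsics'])
a=[cv2.imread(f'pics/{n}0.png') for n in('scene','top')]
s=bot.sense();print(s['tcp_pos'],s['orientation'],s['opening'])
E
```

```text
[[482.32798795   0.         256.58209555]
 [  0.         482.32798795 191.99404582]
 [  0.           0.           1.        ]] [[ 0.70748314  0.58692248 -0.39368719  1.1121589 ]
 [ 0.70671275 -0.59145025  0.38825724 -0.54561956]
 [-0.00496948 -0.55290921 -0.83322669  1.28129508]
 [ 0.          0.          0.          1.        ]]
[[458.52106469   0.         262.23042001]
 [  0.         458.52106469 190.22261355]
 [  0.           0.           1.        ]] [[-0.02335684 -0.98928252  0.14413378  0.41591338]
 [-0.9997183   0.02250456 -0.00754083 -0.00420597]
 [ 0.00421634 -0.14426931 -0.98952948  1.33411702]
 [ 0.          0.          0.          1.        ]]
[ 0.27938557 -0.58621864  0.23977287] [-3.06252631e+00 -6.92560441e-01  4.85523984e-04] 0.09163213596397914
```

View pics/scene0.png

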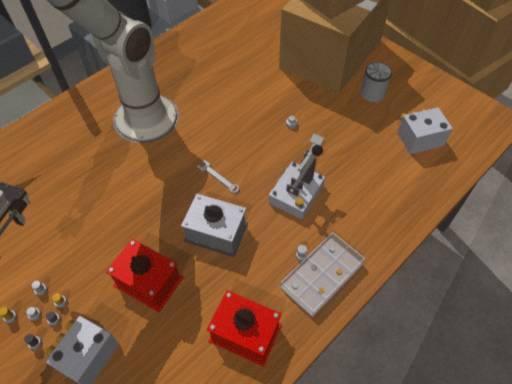

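View pics/top0.png

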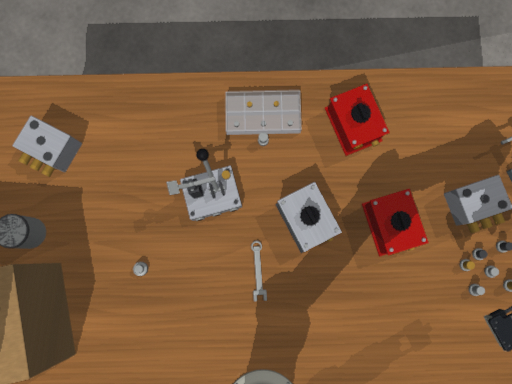

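The scene view shows a grey tank at about (213,213) and two red look-alikes at (145,270) and (243,325). In the top view the grey tank is at (310,215) and the red ones at (400,220) and (360,112). The grey tank is the one meant. The valve block is at top (210,193), with the knob at (203,155) and the tab at (173,187). I'll confirm this in an enlarged crop of both views.

Run:
```python
from h import *
t=cv2.imread('pics/top0.png');s=cv2.imread('pics/scene0.png')
a=cv2.resize(t[140:260,150:350],None,fx=4,fy=4,interpolation=cv2.INTER_CUBIC)[:, :800]
b=cv2.resize(s[125:265,170:340],(0,0),fx=4,fy=4,interpolation=cv2.INTER_CUBIC)
cv2.imwrite('pics/ct.png',a);cv2.imwrite('pics/cs.png',b)
```

```text
(no output)
```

View pics/ct.png

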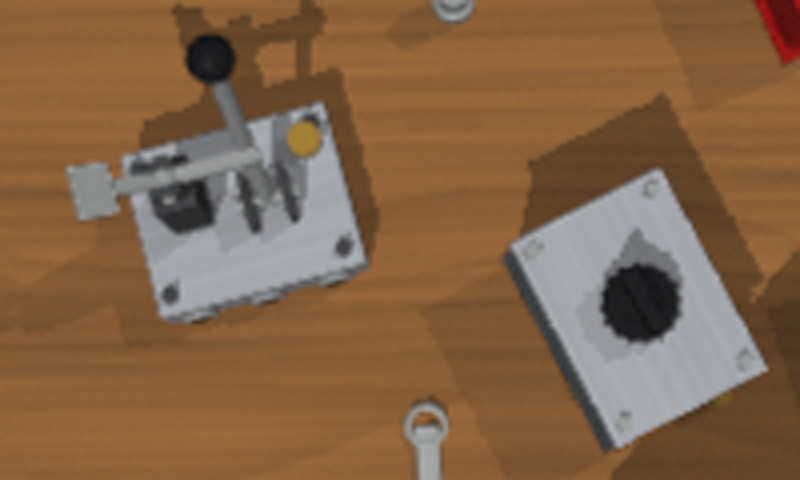

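View pics/cs.png

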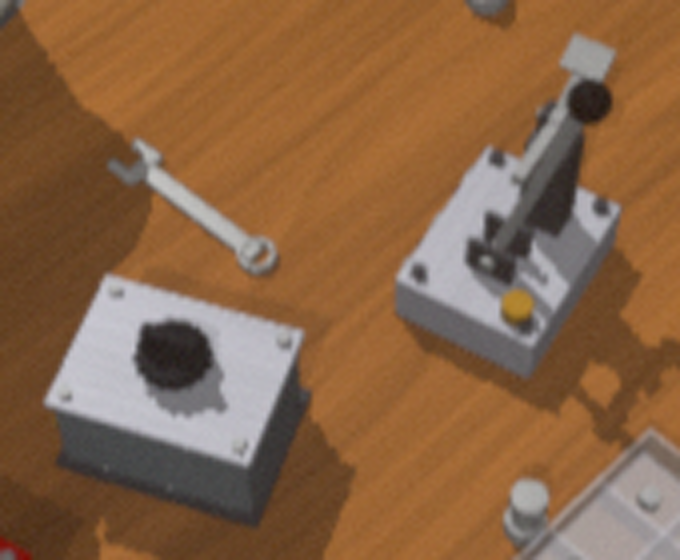

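The crops show a grey tank with a black cap (ct (640,302)) and the wing running upper-left to lower-right. The valve block corners are at ct (120,157), (325,103), (367,265) and (165,318). The knob is at ct (210,58) / cs (590,101), and the tab at ct (93,191) / cs (588,57). The neighbouring tanks are red, so the grey one is confirmed.

Run:
```python
from h import *
T=ld('top0');S=ld('scene0')
t=lambda x,y:(150+(x+.5)/4-.5,140+(y+.5)/4-.5)
s=lambda x,y:(170+(x+.5)/4-.5,125+(y+.5)/4-.5)
def blob(c,u,v,r,thr):
    im=c['img'].max(2); m=(im<thr).astype(np.uint8); n,l,st,ce=cv2.connectedComponentsWithStats(m)
    k=l[int(round(v)),int(round(u))]; return ce[k],st[k]
for nm,p,q in(('cap',t(640,302),s(175,352)),('knob',t(210,58),s(590,101))):
    print(nm,p,q,blob(T,*p,0,45),blob(S,*q,0,45))
print('capdisc z.12',onz(T,*t(640,302),.12),'scene',onz(S,*s(175,352),.124))
print('tank corners',[onz(T,*t(*p),.094).round(4) for p in((510,243),(660,168),(768,370),(612,450))])
W=np.array([onz(T,*t(*p),.137) for p in((622,278),(665,335))]);print('wing',W,np.linalg.norm(W[1]-W[0]))
B=np.array([onz(T,*t(*p),.05) for p in((120,157),(325,103),(367,265),(165,318))]);print('blk',B.round(4),B.mean(0))
ey=(B[0]-B[1]+B[3]-B[2]);ex=(B[0]-B[3]+B[1]-B[2]);print(np.linalg.norm(ey)/2,np.linalg.norm(ex)/2,np.degrees([np.arctan2(*ey[1::-1])-np.pi/2,np.arctan2(*ex[1::-1])]))
print('knob',tri([ray(T,*t(210,58)),ray(S,*s(590,101))]),'tab',tri([ray(T,*t(93,191)),ray(S,*s(588,57))]))
```

```text
cap (309.625, 215.125) (213.375, 212.625) (array([309.52307692, 215.16923077]), array([301, 206,  18,  19, 260], dtype=int32)) (array([213.34065934, 213.53846154]), array([206, 209,  16,  10,  91], dtype=int32))
knob (202.125, 154.125) (317.125, 149.875) (array([202.15686275, 154.1372549 ]), array([197, 149,  11,  12, 102], dtype=int32)) (array([257.08381163, 192.58163554]), array([     0,      0,    512,    384, 194615], dtype=int32))
capdisc z.12 [ 0.52307429 -0.13774826  0.12      ] scene [ 0.52845323 -0.14070121  0.124     ]
tank corners [array([ 0.5677, -0.0536,  0.094 ]), array([ 0.6171, -0.1578,  0.094 ]), array([ 0.4774, -0.2252,  0.094 ]), array([ 0.4264, -0.118 ,  0.094 ])]
wing [[ 0.53761929 -0.12467358  0.137     ]
 [ 0.49960436 -0.15138075  0.137     ]] 0.04645866803269351
blk [[0.6408 0.2196 0.05  ]
 [0.6766 0.0737 0.05  ]
 [0.5598 0.0458 0.05  ]
 [0.5257 0.1878 0.05  ]] [0.60071157 0.13174643 0.05      ]
0.14817692749310865 0.11977616601361406 [13.63326525 14.44980862]
knob (array([0.65841373, 0.12714275, 0.28090714]), [np.float64(0.00044215646469226695), np.float64(0.0004421564646920625)]) tab (array([0.59386992, 0.21090618, 0.20011092]), [np.float64(0.0007861668568509346), np.float64(0.0007861668568506997)])
```

play_rows(moves=[[[0,0,-9.5,0,0,0,1],[0,0,0,4.8,-2.4,0,1],[0,0,0,4.8,-2.4,0,1],[0,0,0,4.8,-2.4,0,1],[0,0,0,4.8,-2.4,0,1],[0,0,0,4.8,-2.4,0,1],[0,0,0,4.8,-2.4,0,1],[0,0,0,4.8,-2.4,0,1],[0,0,0,4.8,-2.4,0,1],[0,0,0,4.8,-2.4,0,1]]], force=25)

```text
time: 1.35
tcp_pos: [0.5097, -0.1527, 0.2361]
orientation: [-2.994, -0.933, 0.006]
contact_force: [0.1, -0.1, 0.3]
opening: 0.0919
```

```bash
cat >> h.py <<'E'
def to(p,yaw,tilt=None):
    "prints rotvec (deg, tool axes) first, then shift (cm) along tool axes as they are AFTER that turn and as they are NOW; tool down, tool x at yaw"
    s=bot.sense();R0=R.from_rotvec(s['orientation']);y=np.radians(yaw)
    M=np.array([[np.cos(y),np.sin(y),0],[np.sin(y),-np.cos(y),0],[0,0,-1]]).T if tilt is None else tilt
    R1=R.from_matrix(M);d=(np.asarray(p)-s['tcp_pos'])*100
    x=R0.as_matrix()[:,0]
    print('t',round(s['time'],2),'tcp',s['tcp_pos'].round(4),'yaw',np.degrees(np.arctan2(x[1],x[0])).round(1),'F',s['contact_force'].round(1),'M',s['ft_torque'].round(2),'open',round(s['opening'],4),'q',np.round(s['joint_positions'],2))
    print('turn',(R0.inv()*R1).as_rotvec(degrees=True).round(1),'after',R1.inv().apply(d).round(2),'now',R0.inv().apply(d).round(2))
E
python3 - <<'E'
from h import *
to((.523,-.138,.24),35)
c=snap('wrist','w1.png');print(c['camera_matrix'],c['extrinsics'].round(3))
E
```

```text
t 1.35 tcp [ 0.5097 -0.1527  0.2361] yaw 34.6 F [ 0.1 -0.1  0.3] M [-0.03 -0.06  0.  ] open 0.0919 q [ 0.8   0.34 -0.67  1.84  0.23  1.05 -0.93]
turn [-0.4  0.1 -0.4] after [ 1.94 -0.44 -0.39] now [ 1.93 -0.46 -0.39]
[[297.31863964   0.         256.31895516]
 [  0.         297.31863964 191.83308448]
 [  0.           0.           1.        ]] [[ 0.569 -0.783 -0.252  0.578]
 [-0.822 -0.544 -0.167 -0.106]
 [-0.006  0.303 -0.953  0.38 ]
 [ 0.     0.     0.     1.   ]]
```

View pics/w1.png

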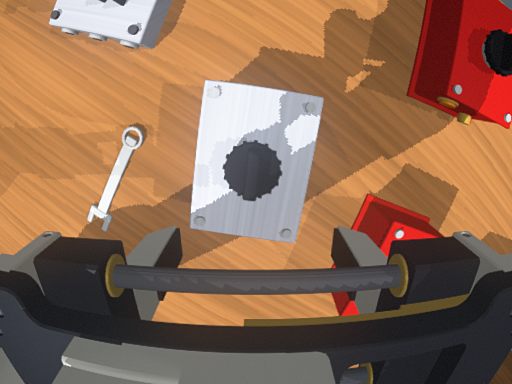

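The wrist view shows the cap at (252,170) on the grey tank. The wing runs roughly vertically in the image, faintly lighter. I'll enhance it to get its angle.

Run:
```python
from h import *
im=cv2.imread('pics/w1.png')[130:210,212:292].astype(float).max(2)
b=cv2.resize(np.clip(im*4,0,255).astype(np.uint8),None,fx=7,fy=7,interpolation=cv2.INTER_CUBIC)
cv2.imwrite('pics/cw.png',b)
```

```text
(no output)
```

View pics/cw.png

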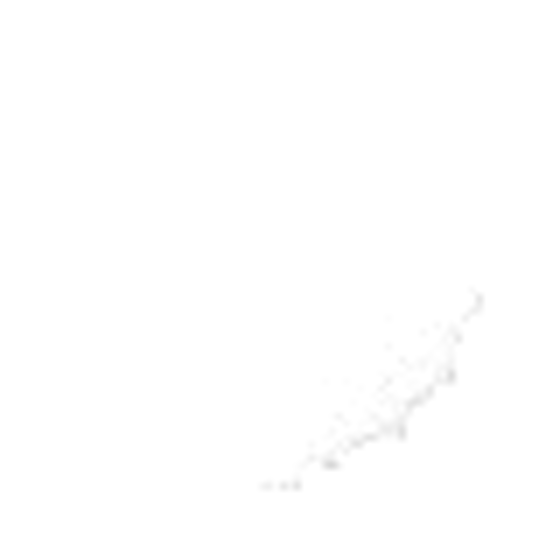

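That crop is saturated and shows nothing useful, so I'll redo it with a proper contrast stretch.

Run:
```python
from h import *
im=cv2.imread('pics/w1.png')[130:210,212:292].astype(float).mean(2)
c=im[30:50,25:55];print(np.percentile(im,[1,5,10,20,30]),c.min(),c.max())
lo,hi=c.min(),c.max()
b=cv2.resize((np.clip((im-lo)/(hi-lo),0,1)*255).astype(np.uint8),None,fx=7,fy=7,interpolation=cv2.INTER_CUBIC)
cv2.imwrite('pics/cw2.png',b)
```

```text
[58.33333333 62.         67.33333333 73.33333333 78.66666667] 59.666666666666664 81.33333333333333
```

View pics/cw2.png

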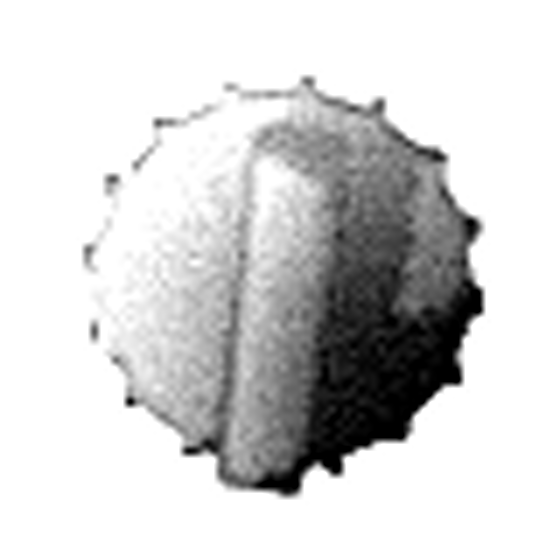

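The stretched crop shows the wing's top face from crop (290,165) to (260,475), which is wrist pixels (253.4,153.6) to (249.1,197.9).

```bash
cat >> h.py <<'E'
def fray(c,u,v):
    K=c['camera_matrix'];E=c['extrinsics'];a=np.array([u-K[0,2],v-K[1,2]]);r=np.linalg.norm(a);th=r/K[0,0]
    d=np.append(a/r*np.sin(th),np.cos(th));return E[:3,3],E[:3,:3]@d
def fonz(c,u,v,z):
    o,d=fray(c,u,v);return o+d*(z-o[2])/d[2]
E
python3 - <<'E'
from h import *
c=ld('w1');a=fonz(c,253.4,153.6,.137);b=fonz(c,249.1,197.9,.137);d=a-b
print(a,b,(a+b)/2,np.linalg.norm(d),np.degrees(np.arctan2(d[1],d[0])))
to((.523,-.138,.134),35)
E
```

```text
[ 0.53950801 -0.12810169  0.137     ] [ 0.50545982 -0.14701484  0.137     ] [ 0.52248391 -0.13755827  0.137     ] 0.03894851082321401 29.05137390819574
t 1.4 tcp [ 0.5133 -0.1434  0.2368] yaw 35.2 F [2.9 6.8 1.4] M [ 0.41 -0.26 -0.03] open 0.0919 q [ 0.79  0.34 -0.68  1.84  0.23  1.05 -0.94]
turn [-0.5 -0.2  0.2] after [ 1.1   0.11 10.28] now [ 1.06  0.2  10.29]
```

play_rows(moves=[[[-0.5,0,4,1.1,0.1,0,1],[0,0,0,0,0,3,1],[0,0,0,0,0,3,1],[0,0,0,0,0,0,1]]])

```text
time: 1.9
tcp_pos: [0.5239, -0.134, 0.1751]
orientation: [-3.022, -0.851, -0.006]
contact_force: [-1.1, 0.1, 0.4]
opening: 0.0917
```

```bash
python3 -c "
from h import *
to((.5228,-.1378,.134),31)"
```

```text
t 1.9 tcp [ 0.5239 -0.134   0.1751] yaw 31.5 F [-1.1  0.1  0.4] M [-0.04  0.01 -0.01] open 0.0917 q [ 0.71  0.42 -0.63  1.88  0.3   0.93 -1.08]
turn [-0.1 -0.2  0.5] after [-0.29  0.27  4.11] now [-0.31  0.27  4.11]
```

play_rows(moves=[[[0,0,0.5,-0.3,0.3,1.5,1],[0,0,0,0,0,1.5,1],[0,0,0,0,0,1,1],[0,0,0,0,0,0,0],[0,0,0,0,0,0,0],[0,0,0,0,0,0,0],[0,0,0,0,0,0,0],[0,0,0,0,0,0,0]]])

```text
time: 2.9
tcp_pos: [0.525, -0.1396, 0.1357]
orientation: [3.027, 0.835, 0.012]
contact_force: [-1.3, -0.0, -0.1]
opening: 0.046
```

```bash
python3 -c "
from h import *
to((.5228,-.1378,.134),31)"
```

```text
t 2.9 tcp [ 0.525  -0.1396  0.1357] yaw 30.9 F [-1.3 -0.  -0.1] M [0.01 0.01 0.01] open 0.046 q [ 0.69  0.48 -0.6   1.91  0.35  0.85 -1.12]
turn [ 0.2 -0.4 -0.1] after [-0.1  -0.27  0.17] now [-0.1  -0.27  0.17]
```

play_rows(moves=[[[0,0,0,-0.1,-0.2,0,0],[0,0,0,0,0,0,0],[0,0,0,0,0,0,0],[0,0,0,0,0,0,0],[0,0,0,0,0,0,0],[0,0,0,0,0,0,0]]])

```text
time: 3.65
tcp_pos: [0.5227, -0.1379, 0.1359]
orientation: [3.027, 0.836, 0.011]
contact_force: [-0.6, 0.7, 0.9]
opening: 0.0117
```

```bash
python3 -c "
from h import *
to((.5228,-.1378,.134),31)"
```

```text
t 3.65 tcp [ 0.5227 -0.1379  0.1359] yaw 30.9 F [-0.6  0.7  0.9] M [0.09 0.13 0.08] open 0.0117 q [ 0.69  0.47 -0.6   1.92  0.35  0.85 -1.12]
turn [ 0.2 -0.4 -0.1] after [ 0.01 -0.01  0.19] now [ 0.01 -0.01  0.19]
```

Gripped: the opening is 11.7 mm and the wing is 12 mm. I'll turn it anticlockwise, which is negative about tool z, by about 80° (1.4 rad).

play_rows(moves=[[[0,0,-8,0,0,0,0],[0,0,-8,0,0,0,0],[0,0,-8,0,0,0,0],[0,0,-8,0,0,0,0],[0,0,-8,0,0,0,0],[0,0,0,0,0,0,0]]])

```text
time: 4.4
tcp_pos: [0.5223, -0.1375, 0.1359]
orientation: [2.54, 1.845, 0.009]
contact_force: [-0.3, 1.1, 1.8]
opening: 0.0116
```

```bash
python3 -c "
from h import *
to((.5228,-.1378,.135),111)"
```

```text
t 4.4 tcp [ 0.5223 -0.1375  0.1359] yaw 72.0 F [-0.3  1.1  1.8] M [0.19 0.13 0.12] open 0.0116 q [ 0.82  0.52 -0.77  1.91  0.46  0.89 -0.5 ]
turn [  0.3  -0.1 -39. ] after [-0.04  0.04  0.09] now [-0.01  0.06  0.09]
```

play_rows(moves=[[[0,0,-8,0,0,0,0],[0,0,-8,0,0,0,0],[0,0,-8,0,0,0,0],[0,0,-8,0,0,0,0],[0,0,-6,0,0,0,0],[0,0,-4,0,0,0,0],[0,0,0,0,0,0,0]]])

```text
time: 5.28
tcp_pos: [0.5219, -0.1377, 0.1359]
orientation: [1.718, 2.628, 0.008]
contact_force: [-1.0, 1.4, 1.7]
opening: 0.0133
```

```bash
python3 -c "
from h import *
to((.5228,-.1378,.135),111)"
```

```text
t 5.28 tcp [ 0.5219 -0.1377  0.1359] yaw 113.7 F [-1.   1.4  1.7] M [ 0.36  0.09 -0.67] open 0.0133 q [ 0.93  0.59 -0.93  1.91  0.58  0.94  0.13]
turn [ 0.3 -0.1  2.7] after [-0.04  0.08  0.09] now [-0.04  0.08  0.09]
```

play_rows(moves=[[[0,0,0,0,0,0,0],[0,0,0,0,0,0,0],[0,0,2,0,0,0,0.5],[0,0,0,0,0,0,0.5],[0,0,0,0,0,0,0.5],[0,0,0,0,0,0,0.5],[0,0,0,0,0,-2,0.5],[0,0,0,0,0,-4,0.5],[0,0,0,0,0,-4,0.5],[0,0,0,0,0,-4,0],[0,0,0,0,0,-4,0],[0,0,8,0,0,-2,0],[0,0,0,0,0,0,0]]])

```text
time: 6.9
tcp_pos: [0.5218, -0.1362, 0.3498]
orientation: [1.941, 2.46, 0.01]
contact_force: [0.3, -0.5, -0.8]
opening: 0.0103
```

Run:
```python
from h import *
to((.5935,.213,.33),104)
T=snap('top','t2.png');S=snap('scene','s2.png')
cv2.imwrite('pics/cc.png',np.hstack([cv2.resize(c['img'][v-45:v+45,u-45:u+45,::-1],(400,400),interpolation=cv2.INTER_CUBIC) for c,u,v in((T,309,214),(S,213,213))]))
```

```text
t 6.9 tcp [ 0.5218 -0.1362  0.3498] yaw 103.4 F [ 0.3 -0.5 -0.8] M [ 0.04 -0.1  -0.04] open 0.0103 q [ 1.08  0.33 -1.08  1.68  0.3   1.3   0.18]
turn [ 0.6  0.1 -0.6] after [32.15 15.4   1.98] now [32.3  15.07  2.06]
```

View pics/cc.png

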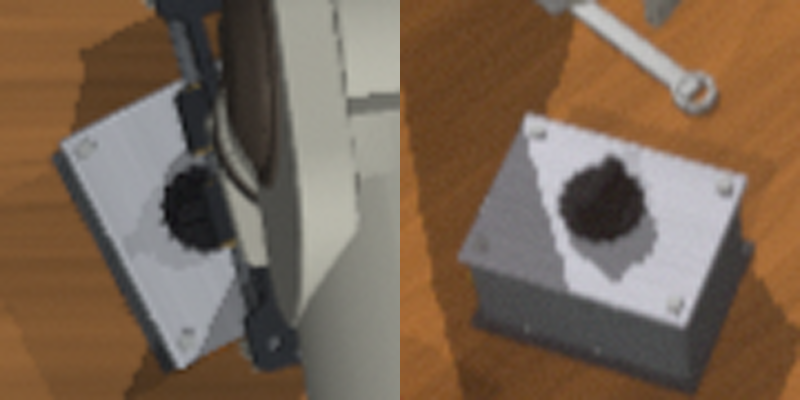

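The scene crop shows the wing rotated by roughly 80° compared with before (its tip is now at the upper right of the cap). The torque reaction also showed it reaching the stop. Next, the tab.

play_rows(moves=[[[0.5,0,-0.5,4.5,2.1,0,0],[0,0,0,4.5,2.1,0,0],[0,0,0,4.5,2.1,0,0],[0,0,0,4.5,2.1,0,0],[0,0,0,4.5,2.1,0,0],[0,0,0,4.5,2.1,0,0],[0,0,0,3,1.5,0,0],[0,0,0,0,0,0,0]]])

```text
time: 8.0
tcp_pos: [0.5798, 0.1947, 0.3338]
orientation: [-1.903, -2.476, 0.023]
contact_force: [-1.0, 0.1, -0.3]
opening: 0.0003
```

```bash
python3 -c "
from h import *
to((.5935,.213,.23),104)"
```

```text
t 8.0 tcp [0.5798 0.1947 0.3338] yaw 104.9 F [-1.   0.1 -0.3] M [ 0.03 -0.1   0.02] open 0.0003 q [ 0.35  0.53 -1.04  1.51  0.44  1.39 -0.46]
turn [-1.3 -0.3  0.9] after [ 1.45  1.77 10.38] now [ 1.36  2.03 10.34]
```

play_rows(moves=[[[-1.3,0,1,1.4,2,0,0],[0,0,0,0,0,3,0],[0,0,0,0,0,3,0],[0,0,0,0,0,2,0],[0,0,0,0,0,0,0]]])

```text
time: 8.62
tcp_pos: [0.5943, 0.2078, 0.2456]
orientation: [-1.928, -2.472, 0.008]
contact_force: [0.3, 0.2, -0.9]
opening: 0.0001
```

Run:
```python
from h import *
to((.5935,.213,.225),104)
T=snap('top','t3.png');S=snap('scene','s3.png')
cv2.imwrite('pics/cd.png',np.hstack([cv2.resize(c['img'][v-45:v+45,u-45:u+45,::-1],(400,400),interpolation=cv2.INTER_CUBIC) for c,u,v in((T,190,185),(S,310,150))]))
```

```text
t 8.62 tcp [0.5943 0.2078 0.2456] yaw 104.1 F [ 0.3  0.2 -0.9] M [-0.01 -0.12  0.01] open 0.0001 q [ 0.29  0.62 -0.98  1.58  0.53  1.24 -0.54]
turn [-0.5 -0.1  0.1] after [0.52 0.05 2.06] now [0.52 0.07 2.06]
```

View pics/cd.png

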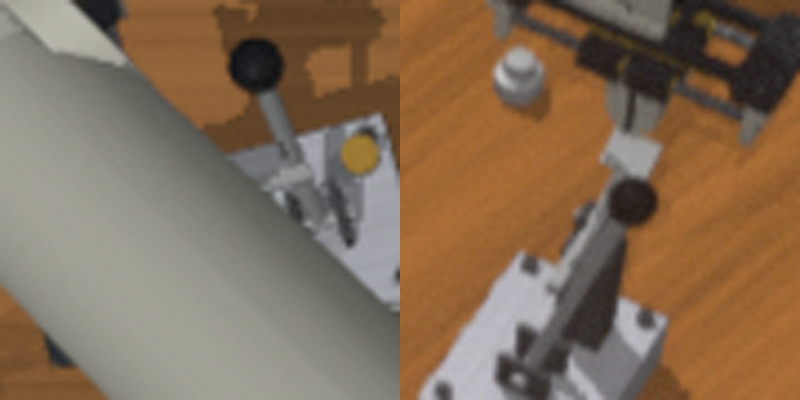

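The closed fingertips sit over the tab in the scene view, clear of the knob. Now I'll press down.

play_rows(moves=[[[-0.5,0,0,0.5,0,1.5,0],[0,0,0,0,0,1,0],[0,0,0,0,0,1,0],[0,0,0,0,0,1,0]]])

```text
time: 9.22
tcp_pos: [0.5957, 0.217, 0.2042]
orientation: [1.929, 2.476, 0.02]
contact_force: [-0.2, 0.4, 2.6]
opening: 0.0005
```

```bash
python3 -c "
from h import *
to((.5935,.213,.165),104)"
```

```text
t 9.22 tcp [0.5957 0.217  0.2042] yaw 104.2 F [-0.2  0.4  2.6] M [0.23 0.03 0.03] open 0.0005 q [ 0.26  0.66 -0.95  1.63  0.57  1.15 -0.58]
turn [ 0.7 -0.3  0.2] after [-0.33 -0.31  3.92] now [-0.35 -0.36  3.92]
```

In contact, with about 2.6 N upward. I'll continue down, correcting the small outward drift.

play_rows(moves=[[[0.5,0,0,-0.3,-0.3,1,0],[0,0,0,0,0,1,0],[0,0,0,0,0,1,0],[0,0,0,0,0,0.7,0]]])

```text
time: 9.72
tcp_pos: [0.595, 0.2119, 0.1678]
orientation: [1.932, 2.475, 0.006]
contact_force: [-13.1, -8.3, 50.7]
opening: 0.0006
```

```bash
python3 -c "
from h import *
to((.5935,.213,.165),104)"
```

```text
t 9.72 tcp [0.595  0.2119 0.1678] yaw 104.1 F [-13.1  -8.3  50.7] M [-2.48  2.76 -0.08] open 0.0006 q [ 0.25  0.69 -0.92  1.66  0.61  1.1  -0.6 ]
turn [ 0.2 -0.1  0.1] after [ 0.14 -0.12  0.28] now [ 0.14 -0.12  0.28]
```

The tip stopped at z≈0.154, where the catch stop is expected (about 0.153), with a clear reaction force. I'll relax, retreat upward and check the catch and knob in both views.

play_rows(moves=[[[0,0,0,0,0,0,0],[0,0,0,0,0,0,0],[0,0,0,0,0,-2,0],[0,0,0,0,0,-4,0],[0,0,0,0,0,-4,0.3],[0,0,0,0,0,-5,0.6],[0,0,0,0,0,-5,0.8],[0,0,0,3,0,0,0.8],[0,0,0,3,0,0,0.8],[0,0,0,0,0,0,0.8]]])

```text
time: 10.98
tcp_pos: [0.5794, 0.2692, 0.3799]
orientation: [1.936, 2.472, 0.005]
contact_force: [-0.0, -1.1, 0.8]
opening: 0.0556
```

Run:
```python
from h import *
to((.6584,.1271,.36),104)
T=snap('top','t4.png');S=snap('scene','s4.png')
cv2.imwrite('pics/ce.png',np.hstack([cv2.resize(c['img'][v-45:v+45,u-45:u+45,::-1],(400,400),interpolation=cv2.INTER_CUBIC) for c,u,v in((T,190,185),(S,310,150))]))
```

```text
t 10.97 tcp [0.5794 0.2692 0.3799] yaw 103.9 F [-0.  -1.1  0.8] M [ 0.03 -0.08  0.05] open 0.0556 q [ 0.2   0.53 -1.03  1.39  0.46  1.47 -0.57]
turn [ 0.2 -0.  -0.1] after [-15.7    4.23   1.99] now [-15.69   4.26   2.  ]
```

View pics/ce.png

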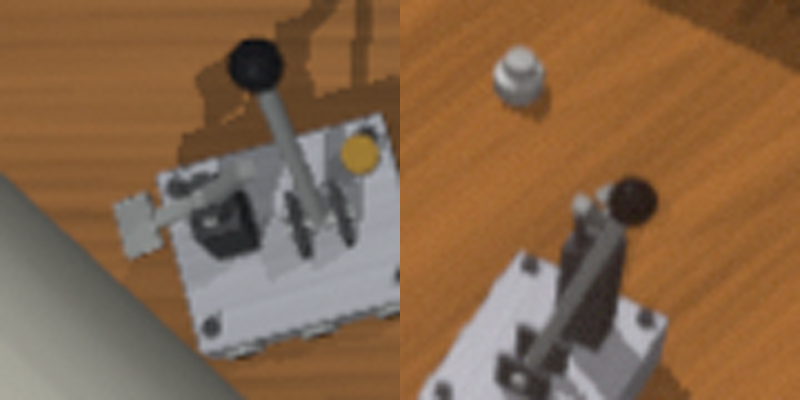

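The catch is flipped: the blade has swung up beside the lever (top crop (248,170), scene crop (582,203)) and the tab is down. The knob is unmoved at top crop (255,65). I'll check the blade angle numerically while moving over the knob.

play_rows(moves=[[[0,0,0,-4,1.1,0,1],[0,0,0,-4,1.1,0,1],[0,0,0,-4,1.1,0,1],[0,0,0,-3,0.9,1,1],[0,0,0,0,0,0,1],[0,0,0,0,0,0,1]]])

```text
time: 11.82
tcp_pos: [0.6607, 0.1158, 0.3674]
orientation: [1.953, 2.456, -0.006]
contact_force: [0.1, 0.2, -0.5]
opening: 0.0914
```

Run:
```python
from h import *
T=ld('t4');S=ld('s4');k=90/400
b,e=tri([ray(T,145+248*k,140+170*k),ray(S,265+182*k,105+203*k)]);p=np.array([.594,.211,.170])-.0434*np.array([-.243,.97,0])
r=b-p;print(b,e,'y',r[:2]@[-.243,.97],'z',r[2],'q',np.arctan2(r[2],-(r[:2]@[-.243,.97])))
print('knob',tri([ray(T,145+255*k,140+65*k),ray(S,265+233*k,105+202*k)]))
to((.6584,.1271,.275),104)
```

```text
[0.61198682 0.13901212 0.22516935] [np.float64(0.002244330492290603), np.float64(0.002244330492290658)] y -0.030801253895675236 z 0.0551693535549628 q 1.0616002798785715
knob (array([0.65844319, 0.12757768, 0.27781805]), [np.float64(0.0012483546396085893), np.float64(0.001248354639608832)])
t 11.82 tcp [0.6607 0.1158 0.3674] yaw 103.0 F [ 0.1  0.2 -0.5] M [ 0.01 -0.11 -0.03] open 0.0914 q [ 0.39  0.6  -0.99  1.31  0.5   1.48 -0.33]
turn [-0.1  0.3 -1. ] after [1.15 0.05 9.24] now [1.2  0.04 9.23]
```

play_rows(moves=[[[0,0,-1,1.1,0,2,1],[0,0,0,0,0,2,1],[0,0,0,0,0,2,1],[0,0,0,0,0,0,1]]])

```text
time: 12.32
tcp_pos: [0.6555, 0.13, 0.3022]
orientation: [1.923, 2.481, -0.009]
contact_force: [-0.4, 0.6, -0.4]
opening: 0.0915
```

```bash
python3 -c "
from h import *
to((.6584,.1273,.275),104)"
```

```text
t 12.32 tcp [0.6555 0.13   0.3022] yaw 104.4 F [-0.4  0.6 -0.4] M [-0.03 -0.2  -0.03] open 0.0915 q [ 0.37  0.64 -0.97  1.41  0.53  1.37 -0.36]
turn [-0.2  0.3  0.4] after [-0.33  0.21  2.72] now [-0.32  0.22  2.72]
```

play_rows(moves=[[[0,0,0,-0.3,0.2,1.4,1],[0,0,0,0,0,1.3,1],[0,0,0,0,0,0,0],[0,0,0,0,0,0,0],[0,0,0,0,0,0,0],[0,0,0,0,0,0,0],[0,0,0,0,0,0,0],[0,0,0,0,0,0,0],[0,0,0,0,0,0,0],[0,0,0,0,0,0,0]]], force=40)

```text
time: 13.58
tcp_pos: [0.6573, 0.127, 0.2753]
orientation: [1.924, 2.482, -0.012]
contact_force: [1.3, 0.1, -0.9]
opening: 0.028
```

```bash
python3 -c "
from h import *
to((.545,.0987,.272),104)"
```

```text
t 13.57 tcp [0.6573 0.127  0.2753] yaw 104.4 F [ 1.3  0.1 -0.9] M [ 0.14 -0.54 -0.02] open 0.028 q [ 0.37  0.66 -0.96  1.44  0.55  1.33 -0.37]
turn [-0.3  0.4  0.4] after [ -0.03 -11.58   0.33] now [  0.06 -11.58   0.39]
```

play_rows(moves=[[[0,0,0,0,-1,-0.2,0],[0,0,0,0,-1,-0.2,0],[0,0,0,0,-1,-0.1,0],[0,0,0,0,-1,-0.1,0],[0,0,0,0,-1,0,0]]])

```text
time: 14.2
tcp_pos: [0.6186, 0.1173, 0.2835]
orientation: [1.917, 2.468, 0.029]
contact_force: [8.2, 1.9, -2.6]
opening: 0.0279
```

```bash
python3 -c "
from h import *
to((.545,.0987,.272),104)"
```

```text
t 14.2 tcp [0.6186 0.1173 0.2835] yaw 104.3 F [ 8.2  1.9 -2.6] M [ 0.66 -2.33 -0.04] open 0.0279 q [ 0.46  0.57 -1.01  1.57  0.51  1.26 -0.37]
turn [1.4 0.1 0.3] after [-0.03 -7.59  1.15] now [ 0.02 -7.62  0.96]
```

play_rows(moves=[[[0.5,0,0,0,-1.2,0,0],[0.5,0,0,0,-1.2,0.1,0],[0.5,0,0,0,-1.2,0.1,0],[0,0,0,0,-1.2,0.2,0],[0,0,0,0,-1.2,0.2,0],[0,0,0,0,-1.2,0.2,0]]])

```text
time: 14.95
tcp_pos: [0.5691, 0.1049, 0.2836]
orientation: [1.91, 2.451, 0.074]
contact_force: [10.6, 3.3, -5.7]
opening: 0.0281
```

```bash
python3 -c "
from h import *
to((.545,.0987,.272),104)"
```

```text
t 14.95 tcp [0.5691 0.1049 0.2836] yaw 104.1 F [10.6  3.3 -5.7] M [ 0.74 -3.03 -0.04] open 0.0281 q [ 0.59  0.46 -1.07  1.72  0.44  1.16 -0.35]
turn [ 3.3 -0.2  0.1] after [-0.02 -2.49  1.16] now [-0.02 -2.55  1.01]
```

play_rows(moves=[[[1,0,0,0,-1.2,0.5,0],[1,0,0,0,-1.2,0.5,0],[0.5,0,0,0,-1.2,0.4,0],[0.5,0,0,0,-1.2,0.3,0],[0,0,0,0,-1,0.2,0]]])

```text
time: 15.58
tcp_pos: [0.5431, 0.099, 0.2781]
orientation: [1.904, 2.437, 0.109]
contact_force: [38.5, 10.8, -25.7]
opening: 0.0279
```

```bash
python3 -c "
from h import *
to((.545,.0987,.272),104)"
```

```text
t 15.57 tcp [0.5431 0.099  0.2781] yaw 104.0 F [ 38.5  10.8 -25.7] M [ 2.06 -7.66 -0.05] open 0.0279 q [ 0.66  0.39 -1.11  1.81  0.4   1.09 -0.33]
turn [ 4.8 -0.4 -0. ] after [-0.08  0.17  0.61] now [-0.08  0.12  0.62]
```

At the stop: displacement is about 117 mm and the reaction is 40 N. I'll hold with a modest pull and verify.

play_rows(moves=[[[0,0,0,0,-0.5,0,0],[0,0,0,0,-0.5,0,0],[0,0,0,0,-0.5,0,0],[0,0,0,0,-0.5,0,0],[0,0,0,0,-0.5,0,0],[0,0,0,0,-0.5,0,0]]])

```text
time: 16.32
tcp_pos: [0.5432, 0.0988, 0.279]
orientation: [1.884, 2.403, 0.215]
contact_force: [22.9, 6.0, -19.0]
opening: 0.028
```

Run:
```python
from h import *
to((.545,.0987,.272),104)
T=snap('top','t5.png');S=snap('scene','s5.png')
cv2.imwrite('pics/cf.png',np.hstack([cv2.resize(c['img'][v-75:v+75,u-75:u+75,::-1],(400,400),interpolation=cv2.INTER_CUBIC) for c,u,v in((T,250,200),(S,270,185))]))
print(bot.sense()['contact_force'])
```

```text
t 16.32 tcp [0.5432 0.0988 0.279 ] yaw 103.9 F [ 22.9   6.  -19. ] M [ 0.89 -3.69 -0.2 ] open 0.028 q [ 0.74  0.34 -1.14  1.87  0.37  0.98 -0.3 ]
turn [ 9.2 -1.3 -0.2] after [-0.06  0.17  0.7 ] now [-0.07  0.06  0.71]
[ 24.00165107   7.93749545 -20.73102185]
```

View pics/cf.png

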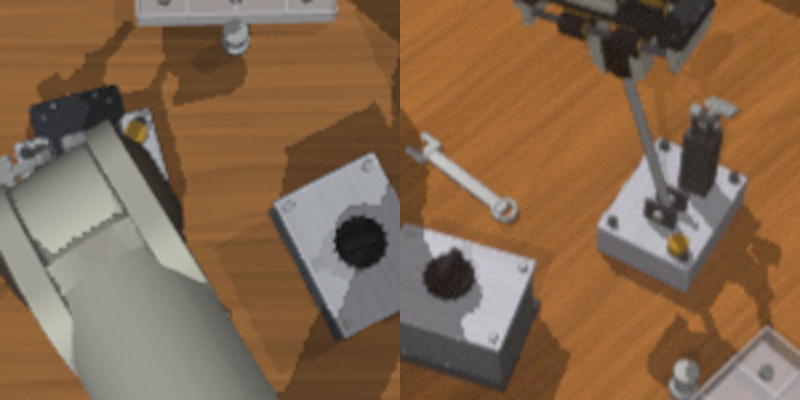

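The last view shows the lever leaning to the robot side in the gripper, the catch blade up, the cap wing turned and the wrench in place. Force is steady at about 31 N in total, and the knob has moved about 117 mm. Handing in.

Run:
```python
from h import *
print(bot.sign_off()); to((.545,.0987,.272),104)
```

```text
the job is handed in; nothing more can be done
None
the job is handed in; nothing more can be done
```

The rig is bled down and handed in at about 16 s of the 64 s limit, with the gripper still holding the lever at its stop. `sign_off` gives no verdict, and I couldn't take a reading after handing in.

- **Cap:** I turned the black cap on the grey tank about 80° anticlockwise, until a 0.67 N m reaction showed the stop. The wing appears turned in both cameras.
- **Catch:** I pressed the tab down until it stopped. The blade measured 1.06 rad from two views (stop 1.05).
- **Lever:** I pulled the knob about 117 mm with a 40 N grip until the reaction force rose sharply. The knob travel to the full 0.55 rad works out to the same 117 mm. The last reading was 28 mm opening and about 31–33 N in total on the tool.
- **Loose parts:** I saw no loose part moved, but I judged this by eye only and did not measure positions. The cap in front of the finished scene and the wrench are in the last picture; not every fitting is.

Three readings were off or disagreed:
- **Wing angle:** The cap wing's starting angle read 35° from the top camera and 29° from the wrist camera. I used 31°, and the jaws gripped it cleanly.
- **Tab stop:** The force peaked at about 53 N on the fingertips when the tab hit its stop.
- **Gripper tilt:** The gripper tilted about 9° while holding the lever.

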